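Lock the guest-room snack tub

TASK

Close the snack tub on the bedside table: fold down each of the four hinged clips round its lid and press it in under the lid until it snaps fully home against the sloping wall, so that all four stay shut. Press only as firmly as a clip needs (never harder than about 40 N), and leave the mug, the remote control and the small dish where they are.

Things in the scene. Friction and masses are not known exactly. Their poses are not given: they have to be found in the camera images.
- tub: white square snack tub, lid on, fixed firmly in a low black tray (194 mm square, rim 12 mm high); it does not move. About 88 mm square up to z 46 mm, then its walls flare out at 32 degrees from vertical to 150 mm square under the lid. Origin: centre of the underside, on the table; z up. Clips by its own axes: 1 on the -x side, 2 on -y, 3 on +x, 4 on +y.
- lid_top (a point): centre of the top of the tub's white lid, z 109 mm. The lid is 158 mm square from z 96 to 106 mm, with a raised panel 116 mm square up to z 109 mm. The clips are hinged at the middles of its four edges, on lines 82 mm out from the centre, at z 100 mm. Axes as the tub.
- clip_1 (a joint): clip on the tub's -x side: 0 = sticks out level, grows as it folds down, 1.57 = hangs straight down, 2.13 (stop) = fully home on the sloping wall, free edge tucked 32 degrees inward. Starts at -0.4 to 0.5. Stiff hinge (about 1 N at its free edge), stays where left up to 1.5; then a catch resists (8 to 12 N) and throws it back to 1.5 if let go before about 1.9; past that it snaps home and stays.
- clip_1_hinge (a point): middle of that clip's hinge line. Turns with the clip: x from hinge to free edge, y along the hinge, z out of its upper face, the outer one when closed: push on that. White flap 50 mm wide, 4 mm thick, reaching 42 mm from the hinge line; 2.5 mm high rib on the upper face at 38 to 42 mm. A lug under it near the hinge (12 mm deep) works the catch. Hinge knuckles of 4 mm radius, 26 to 35 mm to each side.
- clip_1_edge (a point): middle of that clip's free edge, 42 mm from its hinge line, half-way through its thickness; axes as its hinge point
- clip_2 (a joint): clip on the tub's -y side: 0 = sticks out level, grows as it folds down, 1.57 = hangs straight down, 2.13 (stop) = fully home on the sloping wall, free edge tucked 32 degrees inward. Starts at -0.4 to 0.5. Stiff hinge (about 1 N at its free edge), stays where left up to 1.5; then a catch resists (8 to 12 N) and throws it back to 1.5 if let go before about 1.9; past that it snaps home and stays.
- clip_2_hinge (a point): middle of that clip's hinge line. Turns with the clip: x from hinge to free edge, y along the hinge, z out of its upper face, the outer one when closed: push on that. White flap 50 mm wide, 4 mm thick, reaching 42 mm from the hinge line; 2.5 mm high rib on the upper face at 38 to 42 mm. A lug under it near the hinge (12 mm deep) works the catch. Hinge knuckles of 4 mm radius, 26 to 35 mm to each side.
- clip_2_edge (a point): middle of that clip's free edge, 42 mm from its hinge line, half-way through its thickness; axes as its hinge point
- clip_3 (a joint): clip on the tub's +x side: 0 = sticks out level, grows as it folds down, 1.57 = hangs straight down, 2.13 (stop) = fully home on the sloping wall, free edge tucked 32 degrees inward. Starts at -0.4 to 0.5. Stiff hinge (about 1 N at its free edge), stays where left up to 1.5; then a catch resists (8 to 12 N) and throws it back to 1.5 if let go before about 1.9; past that it snaps home and stays.
- clip_3_hinge (a point): middle of that clip's hinge line. Turns with the clip: x from hinge to free edge, y along the hinge, z out of its upper face, the outer one when closed: push on that. White flap 50 mm wide, 4 mm thick, reaching 42 mm from the hinge line; 2.5 mm high rib on the upper face at 38 to 42 mm. A lug under it near the hinge (12 mm deep) works the catch. Hinge knuckles of 4 mm radius, 26 to 35 mm to each side.
- clip_3_edge (a point): middle of that clip's free edge, 42 mm from its hinge line, half-way through its thickness; axes as its hinge point
- clip_4 (a joint): clip on the tub's +y side: 0 = sticks out level, grows as it folds down, 1.57 = hangs straight down, 2.13 (stop) = fully home on the sloping wall, free edge tucked 32 degrees inward. Starts at -0.4 to 0.5. Stiff hinge (about 1 N at its free edge), stays where left up to 1.5; then a catch resists (8 to 12 N) and throws it back to 1.5 if let go before about 1.9; past that it snaps home and stays.
- clip_4_hinge (a point): middle of that clip's hinge line. Turns with the clip: x from hinge to free edge, y along the hinge, z out of its upper face, the outer one when closed: push on that. White flap 50 mm wide, 4 mm thick, reaching 42 mm from the hinge line; 2.5 mm high rib on the upper face at 38 to 42 mm. A lug under it near the hinge (12 mm deep) works the catch. Hinge knuckles of 4 mm radius, 26 to 35 mm to each side.
- clip_4_edge (a point): middle of that clip's free edge, 42 mm from its hinge line, half-way through its thickness; axes as its hinge point
- mug: bystander: white mug, 80 mm across, 90 mm high; origin at the centre of its underside. Leave alone.
- remote: bystander: white remote control lying flat, 150 x 50 x 20 mm; origin at the centre of its underside. Leave alone.
- dish: bystander: small white bowl, 100 mm across, 22 mm high; origin at the centre of its underside. Leave alone.

How it is judged:
By the outcome, as a careful person would: the job done as asked, in the order asked, and still so for the second after the job is handed in, with the robot touching nothing.
It also fails if it takes over 64 s, if anything falls off the work surface, if the arm or the gripper's body presses on something with over 40 N, if the wrist force passes 120 N, or if a joint passes its speed limit or range.

ROBOT

A 7-joint arm with a two-finger parallel gripper is mounted at the origin on the work surface. World frame = base frame: x ahead of the robot, y to its left, z up, the work surface at z = 0. Lengths are in m, angles in degrees, forces in N, time in s.
With the tool pointing down it reaches from about 0.35 to 0.9 m from the base axis. Payload 19.9 kg.
Tool frame: the origin (TCP) lies on the centre line of the jaws, within the pads' length; the fingertips stand 17 mm ahead of it and the grasp point (between the pads) lies 2 mm behind it; z points along the fingers, y is the direction in which the jaws open and shut (so a half turn about z gives the same grasp; the last joint's range is limited). The gripper opens to 85 mm and grips with 20 to 120 N. Pads are 22 mm wide; open, the fingers measure 114 mm over their backs; the gripper's body (76 mm by 85 mm) begins 54 mm behind the grasp point. The pads swing forward as they close: fully open they stand 13 mm farther back than shut.
Start: joints at [64.085, 23.915, -0.59, 92.452, 0.269, 63.638, -3.037], TCP at [0.25, -0.573, 0.248] pointing down, gripper open.
Joint ranges: [-161.28, 161.28], [-22.2, 115.67], [-73.04, 71.86], [3.21, 147.25], [-68.34, 248.33], [10.77, 114.83], [-161.83, 161.83]. Speed limits (degrees/s): [108.29, 108.29, 136.94, 136.94, 172.46, 172.46, 172.46].

INTERFACE

Orientations are given as a 3x3 rotation matrix whose columns are the frame's x, y, z axes.
In Python, from station import sensors, capture, camera_info, workorder, spotter gives the robot as it stands.
- The arm moves only by the tool carry_out, never from a script. Its argument "rows" is a list of rows, each a list of 7 numbers: the turn, a rotation vector about the tool's x, y, z in degrees, then the shift along the tool's x, y, z in cm, then the finger opening in cm, from 0 to 8.54. A call has 1 to 5 rows; each row shifts and turns the pose as measured when the row begins, along the tool's axes as they then stand; what a row does not reach is not made up. A row lasts 1/12 s, in which the tool goes at most 41.7 mm and 7.16 degrees, less where a joint would pass 70% of its speed; a pose out of reach is approached as far as the arm can. A call with a gripper value outside its range is refused whole. The fingers move at their own pace and stop on an object; the grip force is fixed at half the most. Time passes only in rows, so rows that do not move let the fingers close. It gives the time, the measured TCP pose, the force and the opening at its end, in the units of the state.
- sensors.state(): the state, without advancing time (a new reading comes with each control period).
- capture(name): name is "scene" or "top"; returns the picture (420x560x3 uint8, red, green, blue); there is no depth.
- camera_info(name): a dict with "mtx" (3x3 intrinsics, pixels), "rvec" (rotation vector, rad) and "tvec" (3), from world to camera coordinates, as OpenCV has them. Camera axes: x right, y down, z forward; pixel columns grow to the right and rows downward; lengths in m; the calibration is good to about 2 mm. A picture is of the moment at which its call begins. camera_info takes no time and is no camera call.
- workorder.close_job(): hands the job in, once; it reports no verdict.
Trained networks look in the newest picture that a camera, given by its name, has taken for a name from the list of things; names that differ only in an ending like _2 or _b are one class to them, and where a whole thing is asked for, a point or a joint stands for the part that bears it (a point fixed in the world has none). Each returns a list of dicts, best first, with "p" (0 to 1); they miss things now and then, are a little off and sometimes report something else, mostly with a low value. They report only what shows in the picture. A call takes as long as a camera call.
- spotter.silhouettes(camera, label): "region" (420x560 bool, what is visible of it) and "rect" ([left, top, width, height] in pixels, round what is visible of it).
- spotter.landmark_of(camera, label): "centre" ([column, row] in pixels: a listed point, or the origin of a listed thing).
The state is a dict: "t": time; "qpos": joint angles; "dq": joint speeds; "tau": joint torques, N m; "tcp_pos": TCP position; "orientation": TCP orientation; "wrist_force": force on the tool from outside, world axes, zero at the start; "ft_torque": the same for the moment, N m; "finger_gap": opening from 0.0 (shut) to 1.0 (fully open).
Only numpy, scipy, OpenCV 4.12 (cv2) and the standard library are available. Lean on these libraries where they do the work, as an engineer would, in place of code of your own. Each camera call takes 0.05 s, during which the arm holds its last target. There are 200 camera calls.

## Working session

There is one attempt and no reset: what is moved stays moved. The work goes in short steps, Python scripts to look and compute and a tool call to move; the robot and the scene stay as the last step left them, time stands still between calls to the robot, and variables do not carry over. Pictures are saved under pics/ and viewed, about 8 in all and at most 12, crops included, and the job is handed in when it is done.

Besides the shell and the picture viewer there is one more tool, called after "Request:" as a command line: name --pt "numbers of a row" for each row, then --argument value for the rest. carry_out: Moves the arm, as the interface text tells. Its arguments: {"type":"object","properties":{"rows":{"type":"array","items":{"type":"array","items":{"type":"number"}}}},"required":["rows"]}

```bash
ls; mkdir -p pics
cat > h.py <<'E'
import numpy as np, cv2
from station import sensors, capture, camera_info, workorder, spotter
def cam(n):
    c=camera_info(n);R=cv2.Rodrigues(np.array(c['rvec'],float))[0];return np.array(c['mtx'],float),R,np.array(c['tvec'],float).ravel()
def proj(n,P):
    K,R,t=cam(n);q=(R@np.atleast_2d(P).T).T+t;q=q@K.T;return q[:,:2]/q[:,2:]
def atz(n,px,z):
    K,R,t=cam(n);d=R.T@np.linalg.inv(K)@np.array([px[0],px[1],1.]);o=-R.T@t;return o+d*(z-o[2])/d[2]
E
python3 - <<'E'
from h import *
np.set_printoptions(precision=4,suppress=True)
s=sensors.state();print(s)
for n in('scene','top'):
    im=capture(n);cv2.imwrite(f'pics/{n}0.png',im[:,:,::-1])
    K,R,t=cam(n);print(n,'campos',-R.T@t,'axis',R[2],K[0,0])
    for l,z in(('lid_top',.109),('tub',0),('mug',0),('remote',0),('dish',0),('clip_1_edge',.1),('clip_1_hinge',.1)):
        for d in spotter.landmark_of(n,l)[:5]: print(l,round(d['p'],2),np.array(d['centre']),atz(n,d['centre'],z)[:2])
E
```

```text
pics
{'t': 0.0, 'qpos': array([64.0855, 23.9482, -0.5915, 92.4859,  0.2704, 63.638 , -3.038 ]), 'dq': array([-0.0567,  0.0425,  0.0633,  0.0293, -0.0364, -0.0277,  0.0153]), 'tau': array([ -0.0012, -86.4456,   0.6782, -43.4906,   0.019 ,   0.0074,
        -0.0001]), 'tcp_pos': array([ 0.2495, -0.5727,  0.2477]), 'orientation': array([[ 0.9168,  0.3993, -0.0006],
       [ 0.3993, -0.9168,  0.0011],
       [-0.0001, -0.0012, -1.    ]]), 'wrist_force': array([-0.5407, -0.1651,  0.5023]), 'ft_torque': array([-0.0212,  0.0004, -0.0069]), 'finger_gap': 0.9958425909441192}
scene campos [ 0.9787 -0.7984  0.9706] axis [-0.3409  0.6182 -0.7082] 397.5874215010823
lid_top 0.81 [306.2 197.5] [0.6225 0.0363]
tub 0.77 [299.6 224.5] [0.6167 0.0153]
mug 0.94 [169.2 288.7] [ 0.4098 -0.3926]
remote 0.75 [300.6 152. ] [0.4397 0.3662]
remote 0.62 [267.7 208.1] [0.4871 0.0275]
dish 0.93 [351.2 166.9] [0.6503 0.3822]
dish 0.23 [289.3 182.4] [0.4878 0.1821]
clip_1_hinge 0.67 [280.9 209.6] [ 0.5759 -0.0426]
top campos [ 0.3222 -0.0421  1.2252] axis [ 0.2141  0.0229 -0.9765] 496.9916316274738
lid_top 0.65 [270.2 190.5] [0.6182 0.0174]
tub 0.9 [268.1 200.2] [0.6212 0.0257]
mug 0.57 [428.8 294.8] [ 0.4275 -0.3906]
remote 0.72 [116.4 253.7] [0.4448 0.3841]
dish 0.68 [137.7 171.1] [0.6616 0.3679]
clip_1_edge 0.64 [307.3 223.9] [ 0.5505 -0.0762]
clip_1_edge 0.49 [230.4 230.3] [0.5165 0.0983]
clip_1_hinge 0.79 [293.2 212. ] [ 0.575 -0.041]
```

Run:
```python
import cv2
a=cv2.imread('pics/top0.png')[110:290,180:370];b=cv2.imread('pics/scene0.png')[120:270,215:395]
cv2.imwrite('pics/c1.png',cv2.resize(a,None,fx=3.3,fy=3.3,interpolation=2));cv2.imwrite('pics/c2.png',cv2.resize(b,None,fx=4,fy=4,interpolation=2))
```

```text
(no output)
```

View pics/c1.png

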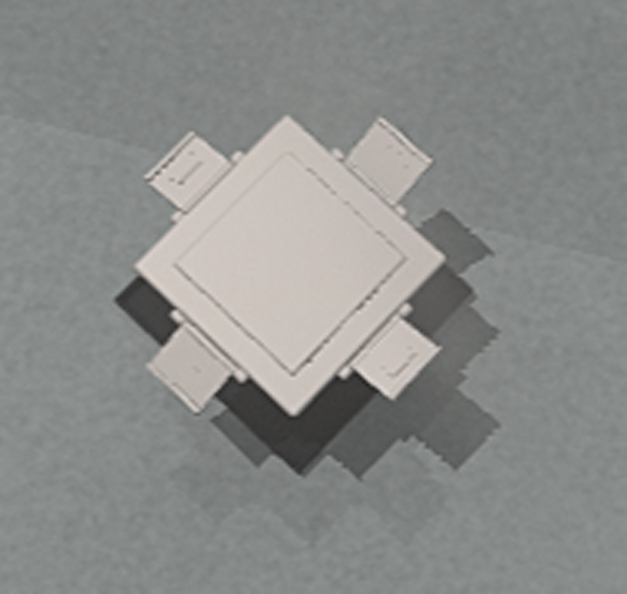

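View pics/c2.png

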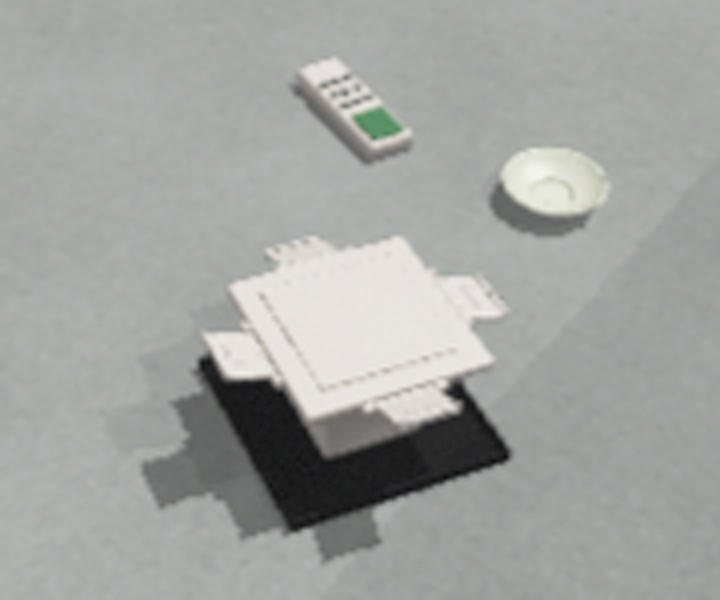

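View pics/scene0.png

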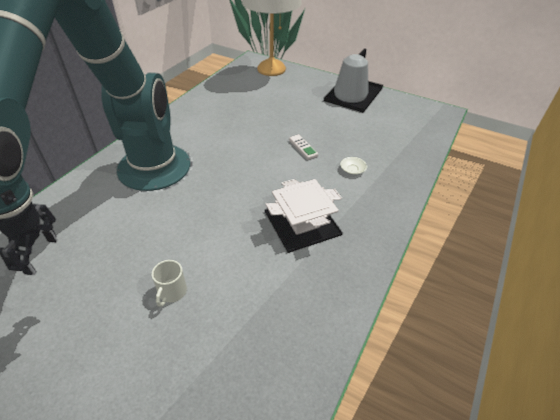

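```bash
cat > fit.py <<'E'
from h import *
from scipy.optimize import least_squares
np.set_printoptions(precision=4,suppress=True)
top=np.array([[287,116],[444,260],[293,415],[136,266]])/3.3+[180,110]
sc=np.array([[402,238],[495,358],[309,418],[230,288]])/4+[215,120]
for c in(top,): 
    P=np.array([atz('top',p,.106) for p in c]);print('top',P[:,:2],P.mean(0),[np.linalg.norm(P[i]-P[i-1]) for i in range(4)])
P=np.array([atz('scene',p,.106) for p in sc]);print('scene',P[:,:2],P.mean(0),[np.linalg.norm(P[i]-P[i-1]) for i in range(4)])
def corners(v,h=.079,z=.106):
    a=v[2]+np.array([0,1,2,3])*np.pi/2+np.pi/4
    return np.c_[v[0]+h*2**.5*np.cos(a),v[1]+h*2**.5*np.sin(a),np.full(4,z)]
def res(v):
    C=corners(v);r=[]
    for n,c in(('top',top),('scene',sc)):
        p=proj(n,C);r+= [ (q-p[np.argmin(np.linalg.norm(p-q,axis=1))]) for q in c]
    return np.ravel(r)
f=least_squares(res,[.62,.02,.78]);print(f.x,np.degrees(f.x[2])%90,f.fun.reshape(-1,2))
# clip edges, top crop: free edge midpoints (upper face) 
from scipy.optimize import minimize_scalar
v=f.x
mids={'UL':(170,157),'UR':(406,139),'LL':(172,390),'LR':(421,374)}
for k in range(4):
    a=v[2]+k*np.pi/2;o=np.array([np.cos(a),np.sin(a),0]);H=np.array([v[0],v[1],.1])+.082*o
    g=lambda t:H+.042*np.cos(t)*o-[0,0,.042*np.sin(t)]
    print(np.degrees(a)%360,'H',H,[ (t,(proj('top',g(t))[0]-[180,110])*3.3,(proj('scene',g(t))[0]-[215,120])*4) for t in(-.4,0,.4)])
E
python3 fit.py
```

```text
top [[ 0.729   0.0378]
 [ 0.6342 -0.0847]
 [ 0.5124  0.0087]
 [ 0.6064  0.131 ]] [0.6205 0.0232 0.106 ] [np.float64(0.15399069080433145), np.float64(0.1549258650897627), np.float64(0.15355237841535718), np.float64(0.1542518525717398)]
scene [[ 0.6091  0.1318]
 [ 0.7312  0.0423]
 [ 0.6376 -0.0845]
 [ 0.5171  0.0073]] [0.6238 0.0242 0.106 ] [np.float64(0.15478618576650696), np.float64(0.15132082917494805), np.float64(0.1575864719145279), np.float64(0.15142369110402065)]
[0.6217 0.0237 0.9195] 52.685116837513604 [[ 0.1906  1.3873]
 [-1.061   0.8929]
 [ 0.093  -0.6068]
 [ 1.4388  0.2928]
 [ 0.3002  0.7008]
 [ 0.0974 -0.8767]
 [ 0.686  -0.4181]
 [ 1.4384  0.9462]]
52.685116837513604 H [0.6714 0.0889 0.1   ] [(-0.4, array([166.6853, 144.3578]), array([493.3463, 272.8331])), (0, array([165.7123, 148.8913]), array([494.4521, 286.783 ])), (0.4, array([171.2084, 159.2473]), array([488.3901, 302.5809]))]
142.68511683751362 H [0.5565 0.0734 0.1   ] [(-0.4, array([167.6433, 379.8596]), array([293.5003, 218.6306])), (0, array([166.6513, 387.7465]), array([291.2031, 231.1971])), (0.4, array([172.2831, 388.7434]), array([292.171 , 248.3486]))]
232.6851168375136 H [ 0.572  -0.0415  0.1   ] [(-0.4, array([415.2886, 373.5075]), array([213.1581, 354.2539])), (0, array([417.6637, 381.301 ]), array([209.1599, 370.5199])), (0.4, array([413.1197, 382.5581]), array([213.2278, 384.1326]))]
322.6851168375136 H [ 0.6869 -0.026   0.1   ] [(-0.4, array([406.5388, 138.4085]), array([429.3858, 418.8248])), (0, array([408.7231, 142.8597]), array([429.3759, 436.9516])), (0.4, array([404.6694, 153.444 ]), array([425.2133, 448.5385]))]
```

```bash
cat > plan.py <<'E'
from h import *
import sys,json
from scipy.spatial.transform import Rotation as Ro
C=np.array([.6215,.0237,0]);YAW=52.7
K=np.array([0,0,1.])
def frame(az,th):
    a=np.radians(az);t=np.radians(th);o=np.array([np.cos(a),np.sin(a),0])
    sg=1 if az in(52.7,142.7) else -1
    z=-o*np.sin(t)-K*np.cos(t);x=sg*(o*np.cos(t)-K*np.sin(t));return o,np.c_[x,np.cross(z,x),z],sg
def pose(az,th,a,r,gap=0,corner=None):
    """TCP pose with the active corner at radius r on the face of the clip at angle a, gap off the face (m)"""
    o,R,sg=frame(az,th);c=corner or('l' if a<np.radians(th) else 'u')
    n=np.array([np.sin(a),np.cos(a)]);p=np.array([.082,.1])+r*np.array([np.cos(a),-np.sin(a)])+(.002+gap)*n
    t=np.radians(th);u=np.array([-np.cos(t),np.sin(t)])
    if c=='u': p=p-.011*u
    if c=='l': p=p+.011*u
    P=C+o*p[0]+K*p[1]-.017*R[:,2];return P,R
def rows(wps,mm=35,deg=6.,grip=0):
    s=sensors.state();p=np.array(s['tcp_pos']);R=np.array(s['orientation']);out=[]
    for w in wps:
        P,Q=w[0],w[1];m=w[2] if len(w)>2 else mm
        rv=Ro.from_matrix(R.T@Q).as_rotvec(degrees=True)
        n=max(1,int(np.ceil(np.linalg.norm(P-p)*1000/m)),int(np.ceil(np.linalg.norm(rv)/deg)))
        for i in range(n):
            d=R.T@((P-p)/(n-i));q=np.round(rv/n,1);d=np.round(d*100,2)
            out.append(list(q+0.)+list(d+0.)+[grip]);p=p+R@d/100;R=R@Ro.from_rotvec(rv/n,degrees=True).as_matrix()
        p,R=P,Q
    print(len(out))
    for i in range(0,len(out),5):print(json.dumps([[float(x) for x in r] for r in out[i:i+5]]))
def st():
    s=sensors.state();print('t',s['t'],'q',np.round(s['qpos'],1),'tcp',np.round(s['tcp_pos'],4),'F',np.round(s['wrist_force'],1),s['finger_gap'])
E
python3 - <<'E'
from plan import *
p,R=pose(232.7,45,-.4,.033,.04);print(p)
rows([(p+[-.0,-.0,.09],R),(p,R)])
E
```

```text
[ 0.56073022 -0.05607174  0.17133436]
21
[[0.6, 2.4, -1.5, 2.73, -1.94, -0.07, 0.0], [0.6, 2.4, -1.5, 2.78, -1.87, 0.07, 0.0], [0.6, 2.4, -1.5, 2.83, -1.79, 0.21, 0.0], [0.6, 2.4, -1.5, 2.86, -1.71, 0.35, 0.0], [0.6, 2.4, -1.5, 2.89, -1.63, 0.49, 0.0]]
[[0.6, 2.4, -1.5, 2.91, -1.55, 0.63, 0.0], [0.6, 2.4, -1.5, 2.92, -1.46, 0.77, 0.0], [0.6, 2.4, -1.5, 2.92, -1.37, 0.91, 0.0], [0.6, 2.4, -1.5, 2.91, -1.29, 1.05, 0.0], [0.6, 2.4, -1.5, 2.9, -1.19, 1.19, 0.0]]
[[0.6, 2.4, -1.5, 2.88, -1.1, 1.32, 0.0], [0.6, 2.4, -1.5, 2.84, -1.01, 1.46, 0.0], [0.6, 2.4, -1.5, 2.81, -0.92, 1.59, 0.0], [0.6, 2.4, -1.5, 2.76, -0.83, 1.72, 0.0], [0.6, 2.4, -1.5, 2.7, -0.73, 1.84, 0.0]]
[[0.6, 2.4, -1.5, 2.64, -0.64, 1.96, 0.0], [0.6, 2.4, -1.5, 2.57, -0.55, 2.08, 0.0], [0.6, 2.4, -1.5, 2.5, -0.46, 2.19, 0.0], [0.0, 0.0, 0.0, -2.12, 0.0, 2.12, 0.0], [0.0, 0.0, 0.0, -2.12, 0.0, 2.12, 0.0]]
[[0.0, 0.0, 0.0, -2.12, 0.0, 2.12, 0.0]]
```

Request:
carry_out --pt "0.6 2.4 -1.5 2.75 -1.95 -0.05 0.0" --pt "0.6 2.4 -1.5 2.8 -1.85 0.05 0.0" --pt "0.6 2.4 -1.5 2.85 -1.8 0.2 0.0" --pt "0.6 2.4 -1.5 2.85 -1.7 0.35 0.0" --pt "0.6 2.4 -1.5 2.9 -1.65 0.5 0.0"

```text
t: 1.22
tcp_pos: [0.3364, -0.4281, 0.2512]
orientation: [[0.84, 0.517, 0.164], [0.498, -0.855, 0.143], [0.215, -0.039, -0.976]]
wrist_force: [-0.1, -0.2, -0.3]
finger_gap: 0.299
```

Request:
carry_out --pt "0.6 2.4 -1.5 2.9 -1.55 0.65 0.0" --pt "0.6 2.4 -1.5 2.9 -1.45 0.75 0.0" --pt "0.6 2.4 -1.5 2.9 -1.35 0.9 0.0" --pt "0.6 2.4 -1.5 2.9 -1.3 1.05 0.0" --pt "0.6 2.4 -1.5 2.9 -1.2 1.2 0.0"

```text
t: 1.63
tcp_pos: [0.4264, -0.2783, 0.2563]
orientation: [[0.709, 0.636, 0.304], [0.561, -0.77, 0.303], [0.427, -0.044, -0.903]]
wrist_force: [0.6, -0.2, 0.6]
finger_gap: -0.001
```

Request:
carry_out --pt "0.6 2.4 -1.5 2.9 -1.1 1.3 0.0" --pt "0.6 2.4 -1.5 2.85 -1.0 1.45 0.0" --pt "0.6 2.4 -1.5 2.8 -0.9 1.6 0.0" --pt "0.6 2.4 -1.5 2.75 -0.85 1.7 0.0" --pt "0.6 2.4 -1.5 2.7 -0.75 1.85 0.0"

```text
t: 2.05
tcp_pos: [0.5165, -0.128, 0.2627]
orientation: [[0.536, 0.741, 0.405], [0.576, -0.672, 0.466], [0.617, -0.017, -0.786]]
wrist_force: [0.3, -1.2, -0.1]
finger_gap: 0.003
```

```bash
cat > go.py <<'E'
from plan import *
# usage: go.py az th a0 a1 n r0 r1 gap0 : waypoint sequences
E
python3 - <<'E'
from plan import *
st()
p,R=pose(232.7,45,-.4,.033,.03);rows([(p,R)])
E
```

```text
t 2.05 q [ 53.4  13.8 -26.7 114.9 -41.2  51.   11.4] tcp [ 0.5165 -0.128   0.2627] F [ 0.3 -1.2 -0.1] 0.0026024784020539805
4
[[0.6, 1.7, -1.1, 0.0, -0.34, 3.2, 0.0], [0.6, 1.7, -1.1, -0.09, -0.3, 3.21, 0.0], [0.6, 1.7, -1.1, -0.18, -0.27, 3.21, 0.0], [0.6, 1.7, -1.1, -0.27, -0.25, 3.2, 0.0]]
```

```bash
cat > go.py <<'E'
from plan import *
# fold path: list of (a, r, gap, mm, corner)
def fold(az,th=45,a0=-.45,pre=True):
    W=[]
    if pre: W.append((*pose(az,th,a0,.033,.02,'l'),35))
    for a,r,c in((a0,.033,'l'),(0.0,.034,'l'),(.4,.034,'l'),(.78,.034,'l'),(1.0,.02,'u'),(1.25,.028,'u'),(1.45,.033,'u')):
        if a>=a0: W.append((*pose(az,th,a,r,0,c),12))
    return W
def press(az,th=45,a1=2.05):
    return [(*pose(az,th,a,.034,0,'u'),5) for a in np.arange(1.55,a1+.01,.1)]
if __name__=='__main__':
    st();az=float(sys.argv[1]);th=float(sys.argv[3]) if len(sys.argv)>3 else 45
    rows(fold(az,th) if sys.argv[2]=='f' else press(az,th))
E
python3 go.py 232.7 f; sed -i 's/x,np.cross/x,np.cross/' plan.py
```

```text
t 2.05 q [ 53.4  13.8 -26.7 114.9 -41.2  51.   11.4] tcp [ 0.5165 -0.128   0.2627] F [ 0.3 -1.2 -0.1] 0.0026024784020539805
15
[[0.6, 1.7, -1.1, -0.17, -0.33, 3.33, 0.0], [0.6, 1.7, -1.1, -0.26, -0.3, 3.33, 0.0], [0.6, 1.7, -1.1, -0.36, -0.27, 3.32, 0.0], [0.6, 1.7, -1.1, -0.45, -0.24, 3.31, 0.0], [0.0, 0.0, 0.0, -0.94, 0.0, 0.33, 0.0]]
[[0.0, 0.0, 0.0, -0.95, 0.0, 0.33, 0.0], [0.0, 0.0, 0.0, -0.68, 0.0, 0.32, 0.0], [0.0, 0.0, 0.0, -0.69, 0.0, 0.32, 0.0], [0.0, 0.0, 0.0, -0.41, 0.0, 0.54, 0.0], [0.0, 0.0, 0.0, -0.4, 0.0, 0.54, 0.0]]
[[0.0, 0.0, 0.0, -0.16, 0.0, 0.62, 0.0], [0.0, 0.0, 0.0, -0.16, 0.0, 0.63, 0.0], [0.0, 0.0, 0.0, -0.8, 0.0, 0.45, 0.0], [0.0, 0.0, 0.0, -0.6, 0.0, 0.85, 0.0], [0.0, 0.0, 0.0, -0.13, 0.0, 0.8, 0.0]]
```

Request:
carry_out --pt "0.6 1.7 -1.1 -0.15 -0.35 3.35 0.0" --pt "0.6 1.7 -1.1 -0.25 -0.3 3.35 0.0" --pt "0.6 1.7 -1.1 -0.35 -0.25 3.3 0.0" --pt "0.6 1.7 -1.1 -0.45 -0.25 3.3 0.0" --pt "0.0 0.0 0.0 -0.95 0.0 0.35 0.0"

```text
t: 2.47
tcp_pos: [0.5602, -0.0557, 0.1452]
orientation: [[0.412, 0.801, 0.434], [0.569, -0.598, 0.564], [0.712, 0.015, -0.702]]
wrist_force: [-2.9, 0.2, -1.4]
finger_gap: 0.002
```

Request:
carry_out --pt "0.0 0.0 0.0 -0.95 0.0 0.35 0.0" --pt "0.0 0.0 0.0 -0.7 0.0 0.3 0.0" --pt "0.0 0.0 0.0 -0.7 0.0 0.3 0.0" --pt "0.0 0.0 0.0 -0.4 0.0 0.55 0.0" --pt "0.0 0.0 0.0 -0.4 0.0 0.55 0.0"

```text
t: 2.88
tcp_pos: [0.5559, -0.0614, 0.1053]
orientation: [[0.411, 0.802, 0.433], [0.568, -0.597, 0.567], [0.713, 0.012, -0.701]]
wrist_force: [-0.6, 0.5, 4.6]
finger_gap: 0.004
```

Run:
```python
from plan import *
st();R=np.array(sensors.state()['orientation']);print(R)
p,Q=pose(232.7,45,.4,.034,0,'l');print(p,Q)
for n in('top','scene'):
    im=capture(n);
    c=(slice(110,290),slice(180,370)) if n=='top' else (slice(120,270),slice(215,395))
    cv2.imwrite(f'pics/{n}1.png',cv2.resize(im[c][:,:,::-1],None,fx=2.2,fy=2.6))
a,b=cv2.imread('pics/top1.png'),cv2.imread('pics/scene1.png')
h=max(a.shape[0],b.shape[0]);f=lambda x:cv2.copyMakeBorder(x,0,h-x.shape[0],0,0,0)
o=np.hstack([f(a),f(b)]);print(o.shape);cv2.imwrite('pics/m1.png',cv2.resize(o,(800,int(h*800/o.shape[1]))))
```

```text
t 2.8833 q [ 52.9  35.6 -34.8 119.2 -54.3  31.2  36.5] tcp [ 0.5559 -0.0614  0.1053] F [-0.6  0.5  4.6] 0.0036356980799646574
[[ 0.41124291  0.80217666  0.43288783]
 [ 0.56751148 -0.59695667  0.56707447]
 [ 0.71330918  0.01246346 -0.70073866]]
[ 0.54978882 -0.07043438  0.10840089] [[ 0.42849851  0.79547348  0.42849851]
 [ 0.56248469 -0.6059884   0.56248469]
 [ 0.70710678  0.         -0.70710678]]
(468, 814, 3)
```

View pics/m1.png

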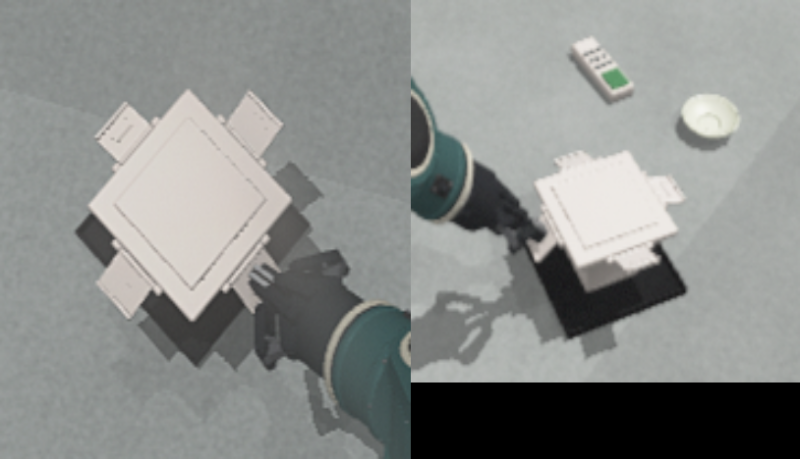

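Run:
```python
from plan import *
from go import *
rows([(*pose(232.7,45,.5,.036,0,'l'),8)]+fold(232.7)[4:])
```

```text
6
[[0.0, -0.2, 0.5, -0.41, 0.04, -0.38, 0.0], [0.0, -0.2, 0.5, -0.4, 0.03, -0.39, 0.0], [0.0, 0.0, 0.0, 0.0, 0.0, 0.99, 0.0], [0.0, 0.0, 0.0, -0.8, 0.0, 0.45, 0.0], [0.0, 0.0, 0.0, -0.6, 0.0, 0.85, 0.0]]
[[0.0, 0.0, 0.0, -0.13, 0.0, 0.8, 0.0]]
```

Request:
carry_out --pt "0.0 -0.2 0.5 -0.8 0.05 -0.4 0.0" --pt "0.0 -0.2 0.5 -0.2 0.05 0.2 0.0" --pt "0.0 0.0 0.0 -0.4 0.0 0.7 0.0" --pt "0.0 0.0 0.0 -0.8 0.0 0.3 0.0"

```text
t: 3.32
tcp_pos: [0.5519, -0.0708, 0.0846]
orientation: [[0.428, 0.794, 0.431], [0.562, -0.608, 0.561], [0.708, 0.002, -0.706]]
wrist_force: [0.4, -0.2, 1.0]
finger_gap: -0.001
```

```bash
cat >> plan.py <<'E'
def clipest(az,th=45):
    """tip corners in (s,z) relative to clip hinge -> polar angle/radius"""
    s=sensors.state();p=np.array(s['tcp_pos']);R=np.array(s['orientation']);o,_,sg=frame(az,th)
    e=np.cross(K,o)
    for nm,d in(('up',-sg*.011),('lo',sg*.011),('mid',0)):
        q=p+.017*R[:,2]+d*R[:,0]-C;x,z=q@o-.082,q[2]-.1
        print(nm,'ds,dz mm',np.round([x*1e3,z*1e3],1),'lat',round(q@e*1e3,1),'ang',round(np.arctan2(-z,x),2),'r',round(np.hypot(x,z)*1e3,1))
E
python3 - <<'E'
from plan import *
from go import *
st();clipest(232.7)
rows(fold(232.7)[5:])
E
```

```text
t 3.3167 q [ 53.4  37.9 -34.2 119.2 -54.4  29.8  37.9] tcp [ 0.5519 -0.0708  0.0846] F [ 0.4 -0.2  1. ] -0.0013256665050851246
up ds,dz mm [ 15.5 -19.6] lat 1.9 ang 0.9 r 25.0
lo ds,dz mm [ 31.1 -35.2] lat 1.9 ang 0.85 r 46.9
mid ds,dz mm [ 23.3 -27.4] lat 1.9 ang 0.87 r 35.9
3
[[0.2, -0.1, 0.0, 0.49, -0.19, -0.06, 0.0], [0.0, 0.0, 0.0, -0.6, 0.0, 0.85, 0.0], [0.0, 0.0, 0.0, -0.13, 0.0, 0.8, 0.0]]
```

Run:
```python
from plan import *
from go import *
rows([(*pose(232.7,45,1.2,.026,0,'u'),8),(*pose(232.7,45,1.45,.033,0,'u'),8)]+press(232.7))
```

```text
9
[[0.2, -0.1, 0.0, 0.02, -0.19, 0.57, 0.0], [0.0, 0.0, 0.0, -0.13, 0.0, 0.51, 0.0], [0.0, 0.0, 0.0, -0.13, 0.0, 0.5, 0.0], [0.0, 0.0, 0.0, 0.13, 0.0, 0.33, 0.0], [0.0, 0.0, 0.0, 0.23, 0.0, 0.25, 0.0]]
[[0.0, 0.0, 0.0, 0.26, 0.0, 0.22, 0.0], [0.0, 0.0, 0.0, 0.28, 0.0, 0.2, 0.0], [0.0, 0.0, 0.0, 0.3, 0.0, 0.17, 0.0], [0.0, 0.0, 0.0, 0.31, 0.0, 0.14, 0.0]]
```

Request:
carry_out --pt "0.2 -0.1 0.0 0.0 -0.2 0.55 0.0" --pt "0.0 0.0 0.0 -0.15 0.0 0.5 0.0" --pt "0.0 0.0 0.0 -0.15 0.0 0.5 0.0" --pt "0.0 0.0 0.0 0.15 0.0 0.35 0.0" --pt "0.0 0.0 0.0 0.25 0.0 0.25 0.0"

```text
t: 3.73
tcp_pos: [0.5604, -0.0573, 0.067]
orientation: [[0.432, 0.794, 0.428], [0.562, -0.608, 0.56], [0.705, -0.001, -0.709]]
wrist_force: [-4.4, -5.5, 2.1]
finger_gap: 0.003
```

Run:
```python
from plan import *
from go import *
st();clipest(232.7);rows(press(232.7))
```

```text
t 3.7333 q [ 52.1  40.5 -35.  118.9 -55.5  26.9  38.9] tcp [ 0.5604 -0.0573  0.067 ] F [-4.4 -5.5  2.1] 0.003244971154976013
up ds,dz mm [ -0.4 -37.3] lat 0.5 ang 1.58 r 37.3
lo ds,dz mm [ 15.2 -52.8] lat 0.5 ang 1.29 r 54.9
mid ds,dz mm [  7.4 -45. ] lat 0.5 ang 1.41 r 45.6
6
[[0.1, 0.2, -0.1, 0.01, -0.05, -0.45, 0.0], [0.0, 0.0, 0.0, 0.23, 0.0, 0.25, 0.0], [0.0, 0.0, 0.0, 0.26, 0.0, 0.22, 0.0], [0.0, 0.0, 0.0, 0.28, 0.0, 0.2, 0.0], [0.0, 0.0, 0.0, 0.3, 0.0, 0.17, 0.0]]
[[0.0, 0.0, 0.0, 0.31, 0.0, 0.14, 0.0]]
```

Request:
carry_out --pt "0.0 0.0 0.0 0.35 0.0 0.25 0.0" --pt "0.0 0.0 0.0 0.35 0.0 0.2 0.0"

```text
t: 3.9
tcp_pos: [0.5652, -0.051, 0.0677]
orientation: [[0.434, 0.793, 0.428], [0.563, -0.609, 0.559], [0.704, -0.002, -0.71]]
wrist_force: [-3.0, -2.3, -2.3]
finger_gap: -0.001
```

Request:
carry_out --pt "0.0 0.0 0.0 0.4 0.0 0.2 0.0" --pt "0.0 0.0 0.0 0.4 0.0 0.2 0.0"

```text
t: 4.07
tcp_pos: [0.5707, -0.0435, 0.0705]
orientation: [[0.434, 0.793, 0.428], [0.563, -0.609, 0.559], [0.704, -0.002, -0.711]]
wrist_force: [0.1, 0.4, 0.4]
finger_gap: 0.001
```

Run:
```python
from plan import *
st();clipest(232.7)
```

```text
t 4.0667 q [ 50.2  40.3 -35.3 118.4 -56.   25.9  37.5] tcp [ 0.5707 -0.0435  0.0705] F [0.1 0.4 0.4] 0.0012717111766577093
up ds,dz mm [-17.5 -33.8] lat 0.4 ang 2.05 r 38.1
lo ds,dz mm [ -1.9 -49.3] lat 0.3 ang 1.61 r 49.4
mid ds,dz mm [ -9.7 -41.6] lat 0.3 ang 1.8 r 42.7
```

Request:
carry_out --pt "0.0 0.0 0.0 0.3 0.0 0.1 0.0" --pt "0.0 0.0 0.0 0.2 0.0 0.1 0.0"

```text
t: 4.23
tcp_pos: [0.5731, -0.0406, 0.0717]
orientation: [[0.436, 0.792, 0.427], [0.564, -0.611, 0.556], [0.701, -0.002, -0.713]]
wrist_force: [-24.4, -22.8, 3.0]
finger_gap: -0.0
```

Run:
```python
from plan import *
st();clipest(232.7)
```

```text
t 4.2333 q [ 49.7  40.1 -35.3 118.3 -56.1  25.7  36.9] tcp [ 0.5731 -0.0406  0.0717] F [-24.4 -22.8   3. ] -0.0004255305549074857
up ds,dz mm [-21.3 -32.7] lat 0.6 ang 2.15 r 39.1
lo ds,dz mm [ -5.7 -48.2] lat 0.5 ang 1.69 r 48.5
mid ds,dz mm [-13.5 -40.5] lat 0.5 ang 1.89 r 42.6
```

Run:
```python
from plan import *
from go import *
p,R=pose(232.7,45,.8,.03,.05);p0=np.array(sensors.state()['tcp_pos'])
pd,Rd=pose(322.7,45,-.45,.033,.06)
z=sensors.state()['orientation'][:,2]
rows([(p0-.06*np.array(z),R,30),(np.r_[(p0-.06*np.array(z))[:2],.2],R,40),(np.r_[pd[:2],.2],Rd,40)],deg=6.5)
```

```text
19
[[0.1, 0.2, -0.2, 0.0, 0.0, -3.0, 0.0], [0.1, 0.2, -0.2, 0.01, 0.0, -3.0, 0.0], [0.0, 0.0, 0.0, 2.02, 0.0, -2.02, 0.0], [0.0, 0.0, 0.0, 2.01, 0.0, -2.01, 0.0], [0.0, 0.0, 0.0, 2.02, 0.0, -2.02, 0.0]]
[[4.5, 0.0, -4.5, 0.62, 0.63, 0.62, 0.0], [4.5, 0.0, -4.5, 0.56, 0.73, 0.56, 0.0], [4.5, 0.0, -4.5, 0.5, 0.81, 0.5, 0.0], [4.5, 0.0, -4.5, 0.44, 0.89, 0.44, 0.0], [4.5, 0.0, -4.5, 0.36, 0.95, 0.36, 0.0]]
[[4.5, 0.0, -4.5, 0.29, 1.0, 0.29, 0.0], [4.5, 0.0, -4.5, 0.2, 1.04, 0.2, 0.0], [4.5, 0.0, -4.5, 0.12, 1.07, 0.12, 0.0], [4.5, 0.0, -4.5, 0.04, 1.08, 0.04, 0.0], [4.5, 0.0, -4.5, -0.05, 1.08, -0.05, 0.0]]
[[4.5, 0.0, -4.5, -0.14, 1.06, -0.14, 0.0], [4.5, 0.0, -4.5, -0.22, 1.04, -0.22, 0.0], [4.5, 0.0, -4.5, -0.3, 0.99, -0.3, 0.0], [4.5, 0.0, -4.5, -0.37, 0.95, -0.37, 0.0]]
```

Request:
carry_out --pt "0.1 0.2 -0.2 0.0 0.0 -3.0 0.0" --pt "0.1 0.2 -0.2 0.0 0.0 -3.0 0.0" --pt "0.0 0.0 0.0 2.0 0.0 -2.0 0.0" --pt "0.0 0.0 0.0 2.0 0.0 -2.0 0.0" --pt "0.0 0.0 0.0 2.0 0.0 -2.0 0.0"

```text
t: 4.65
tcp_pos: [0.5444, -0.0731, 0.1993]
orientation: [[0.433, 0.797, 0.42], [0.561, -0.604, 0.567], [0.706, -0.01, -0.709]]
wrist_force: [0.4, -0.3, 0.2]
finger_gap: 0.002
```

Request:
carry_out --pt "4.5 0.0 -4.5 0.6 0.65 0.6 0.0" --pt "4.5 0.0 -4.5 0.55 0.75 0.55 0.0" --pt "4.5 0.0 -4.5 0.5 0.8 0.5 0.0" --pt "4.5 0.0 -4.5 0.45 0.9 0.45 0.0" --pt "4.5 0.0 -4.5 0.35 0.95 0.35 0.0"

```text
t: 5.07
tcp_pos: [0.5967, -0.0589, 0.2091]
orientation: [[0.055, 0.997, 0.052], [0.712, -0.076, 0.698], [0.7, -0.001, -0.714]]
wrist_force: [-1.4, -0.3, 1.5]
finger_gap: 0.0
```

Request:
carry_out --pt "4.5 0.0 -4.5 0.3 1.0 0.3 0.0" --pt "4.5 0.0 -4.5 0.2 1.05 0.2 0.0" --pt "4.5 0.0 -4.5 0.1 1.05 0.1 0.0" --pt "4.5 0.0 -4.5 0.05 1.1 0.05 0.0" --pt "4.5 0.0 -4.5 -0.05 1.1 -0.05 0.0"

```text
t: 5.48
tcp_pos: [0.6512, -0.0425, 0.2095]
orientation: [[-0.339, 0.876, -0.344], [0.629, 0.482, 0.61], [0.7, -0.009, -0.714]]
wrist_force: [-1.4, -1.0, 1.1]
finger_gap: -0.001
```

Request:
carry_out --pt "4.5 0.0 -4.5 -0.15 1.05 -0.15 0.0" --pt "4.5 0.0 -4.5 -0.2 1.05 -0.2 0.0" --pt "4.5 0.0 -4.5 -0.3 1.0 -0.3 0.0" --pt "4.5 0.0 -4.5 -0.35 0.95 -0.35 0.0"

```text
t: 5.82
tcp_pos: [0.694, -0.0273, 0.2095]
orientation: [[-0.578, 0.568, -0.586], [0.411, 0.823, 0.392], [0.705, -0.015, -0.709]]
wrist_force: [-1.0, -0.2, 0.7]
finger_gap: 0.004
```

```bash
python3 go.py 322.7 f
```

```text
t 5.8167 q [ 19.6  61.2 -32.1  48.    0.6 112.2  48.4] tcp [ 0.694  -0.0273  0.2095] F [-1.  -0.2  0.7] 0.0037008714983527624
13
[[-1.3, 0.1, 0.7, -2.58, -0.17, 1.35, 0.0], [-1.3, 0.1, 0.7, -2.59, -0.17, 1.34, 0.0], [0.0, 0.0, 0.0, -0.94, 0.0, 0.33, 0.0], [0.0, 0.0, 0.0, -0.95, 0.0, 0.33, 0.0], [0.0, 0.0, 0.0, -0.68, 0.0, 0.32, 0.0]]
[[0.0, 0.0, 0.0, -0.69, 0.0, 0.32, 0.0], [0.0, 0.0, 0.0, -0.41, 0.0, 0.54, 0.0], [0.0, 0.0, 0.0, -0.4, 0.0, 0.54, 0.0], [0.0, 0.0, 0.0, -0.16, 0.0, 0.62, 0.0], [0.0, 0.0, 0.0, -0.16, 0.0, 0.63, 0.0]]
[[0.0, 0.0, 0.0, -0.8, 0.0, 0.45, 0.0], [0.0, 0.0, 0.0, -0.6, 0.0, 0.85, 0.0], [0.0, 0.0, 0.0, -0.13, 0.0, 0.8, 0.0]]
```

Request:
carry_out --pt "-1.3 0.1 0.7 -2.6 -0.15 1.35 0.0" --pt "-1.3 0.1 0.7 -2.6 -0.15 1.35 0.0" --pt "0.0 0.0 0.0 -1.0 0.0 0.35 0.0" --pt "0.0 0.0 0.0 -1.0 0.0 0.3 0.0"

```text
t: 6.15
tcp_pos: [0.7174, -0.0359, 0.1347]
orientation: [[-0.572, 0.592, -0.568], [0.414, 0.806, 0.423], [0.708, 0.007, -0.706]]
wrist_force: [0.4, 0.6, -0.5]
finger_gap: -0.006
```

Run:
```python
from plan import *
from go import *
st();clipest(322.7);rows(fold(322.7)[2:])
```

```text
t 6.15 q [ 19.3  67.7 -31.2  44.2   1.5 109.1  50.3] tcp [ 0.7174 -0.0359  0.1347] F [ 0.4  0.6 -0.5] -0.006158766552714325
up ds,dz mm [10.6 30.5] lat 10.4 ang -1.24 r 32.3
lo ds,dz mm [26.1 14.9] lat 10.8 ang -0.52 r 30.1
mid ds,dz mm [18.3 22.7] lat 10.6 ang -0.89 r 29.2
9
[[-0.2, 0.0, 0.5, -0.73, -0.55, 0.18, 0.0], [-0.2, 0.0, 0.5, -0.73, -0.54, 0.18, 0.0], [0.0, 0.0, 0.0, -0.41, 0.0, 0.54, 0.0], [0.0, 0.0, 0.0, -0.4, 0.0, 0.54, 0.0], [0.0, 0.0, 0.0, -0.16, 0.0, 0.62, 0.0]]
[[0.0, 0.0, 0.0, -0.16, 0.0, 0.63, 0.0], [0.0, 0.0, 0.0, -0.8, 0.0, 0.45, 0.0], [0.0, 0.0, 0.0, -0.6, 0.0, 0.85, 0.0], [0.0, 0.0, 0.0, -0.13, 0.0, 0.8, 0.0]]
```

Request:
carry_out --pt "-0.2 0.0 0.5 -0.75 -0.55 0.15 0.0" --pt "-0.2 0.0 0.5 -0.75 -0.55 0.15 0.0" --pt "0.0 0.0 0.0 -0.6 0.0 0.4 0.0" --pt "0.0 0.0 0.0 -0.6 0.0 0.4 0.0" --pt "0.0 0.0 0.0 -0.2 0.0 0.6 0.0"

```text
t: 6.57
tcp_pos: [0.7184, -0.0515, 0.1024]
orientation: [[-0.561, 0.607, -0.562], [0.429, 0.794, 0.43], [0.708, 0.0, -0.707]]
wrist_force: [2.3, -0.9, 0.3]
finger_gap: 0.002
```

Run:
```python
from plan import *
from go import *
st();clipest(322.7);rows(fold(322.7)[4:])
```

```text
t 6.5667 q [ 20.   69.9 -30.4  43.8   2.1 107.6  51.1] tcp [ 0.7184 -0.0515  0.1024] F [ 2.3 -0.9  0.3] 0.001601542943782927
up ds,dz mm [20.8 -1.9] lat -1.1 ang 0.09 r 20.9
lo ds,dz mm [ 36.3 -17.4] lat -1.1 ang 0.45 r 40.3
mid ds,dz mm [28.6 -9.7] lat -1.1 ang 0.33 r 30.2
4
[[0.1, 0.0, -0.1, 0.41, 0.11, 1.12, 0.0], [0.0, 0.0, 0.0, -0.8, 0.0, 0.45, 0.0], [0.0, 0.0, 0.0, -0.6, 0.0, 0.85, 0.0], [0.0, 0.0, 0.0, -0.13, 0.0, 0.8, 0.0]]
```

Request:
carry_out --pt "0.0 0.0 0.0 0.2 0.1 1.0 0.0" --pt "0.0 0.0 0.0 -0.7 0.0 0.55 0.0" --pt "0.0 0.0 0.0 -0.6 0.0 0.85 0.0" --pt "0.0 0.0 0.0 -0.1 0.0 0.7 0.0"

```text
t: 6.9
tcp_pos: [0.7085, -0.0431, 0.0718]
orientation: [[-0.563, 0.608, -0.559], [0.431, 0.794, 0.43], [0.705, 0.001, -0.709]]
wrist_force: [-0.4, -0.7, 3.9]
finger_gap: 0.0
```

Run:
```python
from plan import *
from go import *
st();clipest(322.7);rows(press(322.7))
```

```text
t 6.9 q [ 20.4  70.2 -30.3  47.4   2.5 103.6  51.5] tcp [ 0.7085 -0.0431  0.0718] F [-0.4 -0.7  3.9] 0.00018896831699282486
up ds,dz mm [  8.  -32.5] lat -0.4 ang 1.33 r 33.5
lo ds,dz mm [ 23.6 -48. ] lat -0.4 ang 1.11 r 53.5
mid ds,dz mm [ 15.8 -40.3] lat -0.4 ang 1.2 r 43.2
7
[[0.1, 0.1, 0.0, 0.13, 0.02, 0.24, 0.0], [0.1, 0.1, 0.0, 0.14, 0.02, 0.24, 0.0], [0.0, 0.0, 0.0, 0.23, 0.0, 0.25, 0.0], [0.0, 0.0, 0.0, 0.26, 0.0, 0.22, 0.0], [0.0, 0.0, 0.0, 0.28, 0.0, 0.2, 0.0]]
[[0.0, 0.0, 0.0, 0.3, 0.0, 0.17, 0.0], [0.0, 0.0, 0.0, 0.31, 0.0, 0.14, 0.0]]
```

Request:
carry_out --pt "0.0 0.0 0.0 0.15 0.0 0.25 0.0" --pt "0.0 0.0 0.0 0.15 0.0 0.25 0.0" --pt "0.0 0.0 0.0 0.3 0.0 0.25 0.0" --pt "0.0 0.0 0.0 0.35 0.0 0.25 0.0"

```text
t: 7.23
tcp_pos: [0.6969, -0.0347, 0.07]
orientation: [[-0.564, 0.609, -0.558], [0.432, 0.793, 0.429], [0.704, 0.001, -0.71]]
wrist_force: [5.8, -2.8, -3.6]
finger_gap: -0.002
```

Request:
carry_out --pt "0.0 0.0 0.0 0.35 0.0 0.25 0.0" --pt "0.0 0.0 0.0 0.4 0.0 0.2 0.0"

```text
t: 7.4
tcp_pos: [0.6902, -0.0298, 0.0718]
orientation: [[-0.565, 0.611, -0.555], [0.435, 0.792, 0.429], [0.702, 0.001, -0.713]]
wrist_force: [0.4, 0.4, -0.2]
finger_gap: 0.001
```

Run:
```python
from plan import *
from go import *
st();clipest(322.7)
```

```text
t 7.4 q [ 21.2  67.7 -30.8  53.3   2.1 100.   50.7] tcp [ 0.6902 -0.0298  0.0718] F [ 0.4  0.4 -0.2] 0.0011466187433295538
up ds,dz mm [-14.7 -32.6] lat -0.8 ang 2.0 r 35.8
lo ds,dz mm [  0.9 -48. ] lat -0.9 ang 1.55 r 48.0
mid ds,dz mm [ -6.9 -40.3] lat -0.8 ang 1.74 r 40.9
```

Run:
```python
from plan import *
from go import *
s=sensors.state();p0=np.array(s['tcp_pos']);R0=np.array(s['orientation']);p1=p0-.06*R0[:,2]
pd,Rd=pose(142.7,45,-.45,.033,.06)
rows([(p1,R0,30),(np.r_[p1[:2],.2],R0,40),(np.r_[.62,.024,.23],Ro.from_matrix(R0).as_matrix()@Ro.from_rotvec([0,-45,0],degrees=True).as_matrix(),40),(np.r_[pd[:2],.2],Rd,40)],deg=6.8)
```

```text
20
[[0.0, 0.0, 0.0, 0.0, 0.0, -2.0, 0.0], [0.0, 0.0, 0.0, 0.0, 0.0, -2.0, 0.0], [0.0, 0.0, 0.0, 0.0, 0.0, -2.0, 0.0], [0.0, 0.0, 0.0, 2.0, 0.0, -2.03, 0.0], [0.0, 0.0, 0.0, 2.0, 0.0, -2.03, 0.0]]
[[0.0, 0.0, 0.0, 1.99, 0.01, -2.03, 0.0], [0.0, -6.4, 0.0, 1.63, 0.0, 1.0, 0.0], [0.0, -6.4, 0.0, 1.73, 0.0, 0.81, 0.0], [0.0, -6.4, 0.0, 1.81, 0.0, 0.62, 0.0], [0.0, -6.4, 0.0, 1.87, -0.01, 0.41, 0.0]]
[[0.0, -6.4, 0.0, 1.9, 0.0, 0.2, 0.0], [0.0, -6.4, 0.0, 1.91, -0.01, -0.02, 0.0], [0.0, -6.4, 0.0, 1.9, 0.0, -0.24, 0.0], [0.0, -6.4, 0.0, 1.25, 0.0, 0.42, 0.0], [0.0, -6.4, 0.0, 1.29, 0.0, 0.28, 0.0]]
[[0.0, -6.4, 0.0, 1.32, 0.0, 0.13, 0.0], [0.0, -6.4, 0.0, 1.32, 0.01, -0.02, 0.0], [0.0, -6.4, 0.0, 1.32, 0.01, -0.16, 0.0], [0.0, -6.4, 0.0, 1.29, 0.01, -0.31, 0.0], [0.0, -6.4, 0.0, 1.24, 0.01, -0.44, 0.0]]
```

Request:
carry_out --pt "0.0 0.0 0.0 0.0 0.0 -2.0 0.0" --pt "0.0 0.0 0.0 0.0 0.0 -2.0 0.0" --pt "0.0 0.0 0.0 0.0 0.0 -2.0 0.0" --pt "0.0 0.0 0.0 2.0 0.0 -2.0 0.0" --pt "0.0 0.0 0.0 2.0 0.0 -2.0 0.0"

```text
t: 7.82
tcp_pos: [0.7203, -0.0545, 0.1694]
orientation: [[-0.559, 0.608, -0.564], [0.432, 0.794, 0.427], [0.708, -0.005, -0.706]]
wrist_force: [0.4, -0.3, -0.1]
finger_gap: 0.003
```

Request:
carry_out --pt "0.0 0.0 0.0 2.0 0.0 -2.0 0.0" --pt "0.0 -6.4 0.0 1.65 0.0 1.0 0.0" --pt "0.0 -6.4 0.0 1.75 0.0 0.8 0.0" --pt "0.0 -6.4 0.0 1.8 0.0 0.6 0.0" --pt "0.0 -6.4 0.0 1.85 0.0 0.4 0.0"

```text
t: 8.23
tcp_pos: [0.6683, -0.0159, 0.2186]
orientation: [[-0.738, 0.615, -0.278], [0.576, 0.789, 0.214], [0.351, -0.002, -0.936]]
wrist_force: [2.2, -0.3, 0.2]
finger_gap: 0.002
```

Request:
carry_out --pt "0.0 -6.4 0.0 1.9 0.0 0.2 0.0" --pt "0.0 -6.4 0.0 1.9 0.0 0.0 0.0" --pt "0.0 -6.4 0.0 1.9 0.0 -0.25 0.0" --pt "0.0 -6.4 0.0 1.25 0.0 0.4 0.0" --pt "0.0 -6.4 0.0 1.3 0.0 0.3 0.0"

```text
t: 8.65
tcp_pos: [0.5997, 0.0358, 0.2315]
orientation: [[-0.768, 0.612, 0.19], [0.597, 0.791, -0.134], [-0.233, 0.01, -0.973]]
wrist_force: [1.0, -0.0, 0.5]
finger_gap: 0.006
```

Request:
carry_out --pt "0.0 -6.4 0.0 1.3 0.0 0.15 0.0" --pt "0.0 -6.4 0.0 1.3 0.0 0.0 0.0" --pt "0.0 -6.4 0.0 1.3 0.0 -0.15 0.0" --pt "0.0 -6.4 0.0 1.3 0.0 -0.3 0.0" --pt "0.0 -6.4 0.0 1.25 0.0 -0.45 0.0"

```text
t: 9.07
tcp_pos: [0.5547, 0.0683, 0.217]
orientation: [[-0.597, 0.612, 0.519], [0.471, 0.791, -0.391], [-0.65, 0.011, -0.76]]
wrist_force: [0.5, -0.5, -0.7]
finger_gap: -0.003
```

```bash
python3 go.py 142.7 f
```

```text
t 9.0667 q [-13.2  14.2 -16.8 122.3  64.3  46.  -24.8] tcp [0.5547 0.0683 0.217 ] F [ 0.5 -0.5 -0.7] -0.0027834004455724102
13
[[0.1, -2.2, -0.4, 3.05, 0.2, 1.54, 0.0], [0.1, -2.2, -0.4, 3.1, 0.23, 1.43, 0.0], [0.0, 0.0, 0.0, 0.94, 0.0, 0.33, 0.0], [0.0, 0.0, 0.0, 0.95, 0.0, 0.33, 0.0], [0.0, 0.0, 0.0, 0.68, 0.0, 0.32, 0.0]]
[[0.0, 0.0, 0.0, 0.69, 0.0, 0.32, 0.0], [0.0, 0.0, 0.0, 0.41, 0.0, 0.54, 0.0], [0.0, 0.0, 0.0, 0.4, 0.0, 0.54, 0.0], [0.0, 0.0, 0.0, 0.16, 0.0, 0.62, 0.0], [0.0, 0.0, 0.0, 0.16, 0.0, 0.63, 0.0]]
[[0.0, 0.0, 0.0, 0.8, 0.0, 0.45, 0.0], [0.0, 0.0, 0.0, 0.6, 0.0, 0.85, 0.0], [0.0, 0.0, 0.0, 0.13, 0.0, 0.8, 0.0]]
```

Request:
carry_out --pt "0.1 -2.2 -0.4 3.05 0.2 1.55 0.0" --pt "0.1 -2.2 -0.4 3.1 0.25 1.45 0.0" --pt "0.0 0.0 0.0 1.0 0.0 0.35 0.0" --pt "0.0 0.0 0.0 1.0 0.0 0.3 0.0"

```text
t: 9.4
tcp_pos: [0.5268, 0.0983, 0.1375]
orientation: [[-0.559, 0.597, 0.575], [0.423, 0.802, -0.421], [-0.713, 0.008, -0.701]]
wrist_force: [0.8, 0.0, 0.7]
finger_gap: -0.001
```

Run:
```python
from plan import *
from go import *
st();clipest(142.7);rows(fold(142.7)[2:])
```

```text
t 9.4 q [-21.4  23.4 -16.3 128.   80.9  49.8 -49.9] tcp [0.5268 0.0983 0.1375] F [0.8 0.  0.7] -0.0005917323743392205
up ds,dz mm [18.7 33.4] lat -2.2 ang -1.06 r 38.3
lo ds,dz mm [34.1 17.7] lat -2.1 ang -0.48 r 38.5
mid ds,dz mm [26.4 25.5] lat -2.1 ang -0.77 r 36.8
9
[[0.4, 0.2, 0.1, 0.55, -0.1, 0.56, 0.0], [0.4, 0.2, 0.1, 0.54, -0.1, 0.56, 0.0], [0.0, 0.0, 0.0, 0.41, 0.0, 0.54, 0.0], [0.0, 0.0, 0.0, 0.4, 0.0, 0.54, 0.0], [0.0, 0.0, 0.0, 0.16, 0.0, 0.62, 0.0]]
[[0.0, 0.0, 0.0, 0.16, 0.0, 0.63, 0.0], [0.0, 0.0, 0.0, 0.8, 0.0, 0.45, 0.0], [0.0, 0.0, 0.0, 0.6, 0.0, 0.85, 0.0], [0.0, 0.0, 0.0, 0.13, 0.0, 0.8, 0.0]]
```

Request:
carry_out --pt "0.4 0.2 0.1 0.55 -0.1 0.55 0.0" --pt "0.4 0.2 0.1 0.55 -0.1 0.55 0.0" --pt "0.0 0.0 0.0 0.5 0.0 0.45 0.0" --pt "0.0 0.0 0.0 0.5 0.0 0.45 0.0" --pt "0.0 0.0 0.0 0.2 0.0 0.6 0.0"

```text
t: 9.82
tcp_pos: [0.5261, 0.0957, 0.1005]
orientation: [[-0.563, 0.606, 0.562], [0.429, 0.795, -0.428], [-0.707, 0.0, -0.708]]
wrist_force: [-2.4, 0.9, 1.1]
finger_gap: 0.001
```

Run:
```python
from plan import *
from go import *
st();clipest(142.7);rows(fold(142.7)[4:])
```

```text
t 9.8167 q [-21.9  28.1 -15.5 128.   84.8  49.7 -55.4] tcp [0.5261 0.0957 0.1005] F [-2.4  0.9  1.1] 0.001337448266389895
up ds,dz mm [17.7 -3.7] lat 0.5 ang 0.21 r 18.1
lo ds,dz mm [ 33.2 -19.3] lat 0.5 ang 0.53 r 38.4
mid ds,dz mm [ 25.5 -11.5] lat 0.5 ang 0.42 r 27.9
4
[[0.0, 0.0, 0.0, -0.31, 0.05, 0.77, 0.0], [0.0, 0.0, 0.0, 0.8, 0.0, 0.45, 0.0], [0.0, 0.0, 0.0, 0.6, 0.0, 0.85, 0.0], [0.0, 0.0, 0.0, 0.13, 0.0, 0.8, 0.0]]
```

Request:
carry_out --pt "0.0 0.0 0.0 0.0 0.05 0.7 0.0" --pt "0.0 0.0 0.0 0.7 0.0 0.45 0.0" --pt "0.0 0.0 0.0 0.6 0.0 0.85 0.0" --pt "0.0 0.0 0.0 0.1 0.0 0.7 0.0"

```text
t: 10.15
tcp_pos: [0.5363, 0.0891, 0.0707]
orientation: [[-0.56, 0.608, 0.563], [0.431, 0.794, -0.428], [-0.708, 0.003, -0.706]]
wrist_force: [-0.5, 0.0, 6.1]
finger_gap: 0.002
```

Run:
```python
from plan import *
from go import *
st();clipest(142.7);rows(press(142.7))
```

```text
t 10.15 q [-21.6  32.4 -14.2 127.4  89.8  49.1 -60.2] tcp [0.5363 0.0891 0.0707] F [-0.5  0.   6.1] 0.0017257727121252257
up ds,dz mm [  5.5 -33.5] lat -0.4 ang 1.41 r 34.0
lo ds,dz mm [ 21.1 -49.1] lat -0.4 ang 1.17 r 53.5
mid ds,dz mm [ 13.3 -41.3] lat -0.4 ang 1.26 r 43.4
6
[[0.0, 0.1, -0.2, -0.17, -0.04, 0.23, 0.0], [0.0, 0.0, 0.0, -0.23, 0.0, 0.25, 0.0], [0.0, 0.0, 0.0, -0.26, 0.0, 0.22, 0.0], [0.0, 0.0, 0.0, -0.28, 0.0, 0.2, 0.0], [0.0, 0.0, 0.0, -0.3, 0.0, 0.17, 0.0]]
[[0.0, 0.0, 0.0, -0.31, 0.0, 0.14, 0.0]]
```

Request:
carry_out --pt "0.0 0.0 0.0 -0.2 0.0 0.25 0.0" --pt "0.0 0.0 0.0 -0.25 0.0 0.25 0.0" --pt "0.0 0.0 0.0 -0.35 0.0 0.25 0.0"

```text
t: 10.4
tcp_pos: [0.5461, 0.0816, 0.0699]
orientation: [[-0.561, 0.607, 0.562], [0.431, 0.794, -0.428], [-0.707, 0.002, -0.707]]
wrist_force: [-4.5, 3.1, 1.1]
finger_gap: 0.002
```

Request:
carry_out --pt "0.0 0.0 0.0 -0.35 0.0 0.25 0.0" --pt "0.0 0.0 0.0 -0.4 0.0 0.2 0.0"

```text
t: 10.57
tcp_pos: [0.5537, 0.0757, 0.0724]
orientation: [[-0.561, 0.608, 0.562], [0.431, 0.794, -0.428], [-0.707, 0.002, -0.708]]
wrist_force: [0.0, -0.2, -0.2]
finger_gap: -0.003
```

Run:
```python
from plan import *
from go import *
st();clipest(142.7)
```

```text
t 10.5667 q [-19.8  32.5 -13.1 126.3  90.8  47.5 -58.3] tcp [0.5537 0.0757 0.0724] F [ 0.  -0.2 -0.2] -0.0031182199672669703
up ds,dz mm [-16.3 -31.8] lat -0.2 ang 2.05 r 35.8
lo ds,dz mm [ -0.8 -47.4] lat -0.3 ang 1.59 r 47.4
mid ds,dz mm [ -8.6 -39.6] lat -0.3 ang 1.78 r 40.5
```

Run:
```python
from plan import *
from go import *
s=sensors.state();p0=np.array(s['tcp_pos']);R0=np.array(s['orientation']);p1=p0-.06*R0[:,2]
pd,Rd=pose(52.7,45,-.45,.033,.06)
rows([(p1,R0,30),(np.r_[p1[:2],.21],R0,40),(np.r_[pd[:2],.21],Rd,40)],deg=6.8)
```

```text
19
[[0.0, 0.0, 0.0, 0.0, 0.0, -3.0, 0.0], [0.0, 0.0, 0.0, 0.0, 0.0, -3.0, 0.0], [0.0, 0.0, 0.0, -2.24, 0.01, -2.24, 0.0], [0.0, 0.0, 0.0, -2.24, 0.01, -2.25, 0.0], [0.0, 0.0, 0.0, -2.24, 0.0, -2.24, 0.0]]
[[4.5, 0.0, 4.5, -0.64, 0.64, 0.65, 0.0], [4.5, 0.0, 4.5, -0.59, 0.73, 0.59, 0.0], [4.5, 0.0, 4.5, -0.53, 0.82, 0.53, 0.0], [4.5, 0.0, 4.5, -0.46, 0.9, 0.46, 0.0], [4.5, 0.0, 4.5, -0.39, 0.97, 0.39, 0.0]]
[[4.5, 0.0, 4.5, -0.31, 1.02, 0.31, 0.0], [4.5, 0.0, 4.5, -0.22, 1.07, 0.22, 0.0], [4.5, 0.0, 4.5, -0.14, 1.09, 0.14, 0.0], [4.5, 0.0, 4.5, -0.05, 1.11, 0.05, 0.0], [4.5, 0.0, 4.5, 0.04, 1.11, -0.04, 0.0]]
[[4.5, 0.0, 4.5, 0.12, 1.1, -0.12, 0.0], [4.5, 0.0, 4.5, 0.21, 1.07, -0.21, 0.0], [4.5, 0.0, 4.5, 0.3, 1.03, -0.29, 0.0], [4.5, 0.0, 4.5, 0.37, 0.98, -0.38, 0.0]]
```

Request:
carry_out --pt "0.0 0.0 0.0 0.0 0.0 -3.0 0.0" --pt "0.0 0.0 0.0 0.0 0.0 -3.0 0.0" --pt "0.0 0.0 0.0 -2.25 0.0 -2.25 0.0" --pt "0.0 0.0 0.0 -2.25 0.0 -2.25 0.0" --pt "0.0 0.0 0.0 -2.25 0.0 -2.25 0.0"

```text
t: 10.98
tcp_pos: [0.5186, 0.0982, 0.2108]
orientation: [[-0.566, 0.611, 0.554], [0.431, 0.792, -0.433], [-0.703, -0.006, -0.711]]
wrist_force: [0.8, -0.1, 0.4]
finger_gap: -0.001
```

Request:
carry_out --pt "4.5 0.0 4.5 -0.65 0.65 0.65 0.0" --pt "4.5 0.0 4.5 -0.6 0.75 0.6 0.0" --pt "4.5 0.0 4.5 -0.55 0.8 0.55 0.0" --pt "4.5 0.0 4.5 -0.45 0.9 0.45 0.0" --pt "4.5 0.0 4.5 -0.4 0.95 0.4 0.0"

```text
t: 11.4
tcp_pos: [0.5763, 0.0936, 0.2263]
orientation: [[-0.23, 0.943, 0.242], [0.671, 0.334, -0.662], [-0.705, 0.01, -0.709]]
wrist_force: [0.5, 0.8, -0.6]
finger_gap: 0.005
```

Request:
carry_out --pt "4.5 0.0 4.5 -0.3 1.0 0.3 0.0" --pt "4.5 0.0 4.5 -0.2 1.05 0.2 0.0" --pt "4.5 0.0 4.5 -0.15 1.1 0.15 0.0" --pt "4.5 0.0 4.5 -0.05 1.1 0.05 0.0" --pt "4.5 0.0 4.5 0.05 1.1 -0.05 0.0"

```text
t: 11.82
tcp_pos: [0.6345, 0.09, 0.2288]
orientation: [[0.175, 0.971, -0.162], [0.693, -0.238, -0.68], [-0.699, 0.006, -0.715]]
wrist_force: [0.4, -0.4, 0.8]
finger_gap: 0.0
```

Request:
carry_out --pt "4.5 0.0 4.5 0.1 1.1 -0.1 0.0" --pt "4.5 0.0 4.5 0.2 1.05 -0.2 0.0" --pt "4.5 0.0 4.5 0.3 1.05 -0.3 0.0" --pt "4.5 0.0 4.5 0.35 1.0 -0.4 0.0"

```text
t: 12.15
tcp_pos: [0.6818, 0.085, 0.2305]
orientation: [[0.464, 0.762, -0.452], [0.547, -0.647, -0.53], [-0.697, -0.001, -0.717]]
wrist_force: [0.8, 0.9, 0.5]
finger_gap: -0.002
```

```bash
python3 go.py 52.7 f
```

```text
t 12.15 q [-16.4  53.3  -4.5  55.3  25.1 110.4 -60.3] tcp [0.6818 0.085  0.2305] F [0.8 0.9 0.5] -0.0016636322946242583
14
[[-0.7, -0.3, -0.7, 2.27, -0.4, 1.36, 0.0], [-0.7, -0.3, -0.7, 2.28, -0.38, 1.34, 0.0], [-0.7, -0.3, -0.7, 2.29, -0.37, 1.32, 0.0], [0.0, 0.0, 0.0, 0.94, 0.0, 0.33, 0.0], [0.0, 0.0, 0.0, 0.95, 0.0, 0.33, 0.0]]
[[0.0, 0.0, 0.0, 0.68, 0.0, 0.32, 0.0], [0.0, 0.0, 0.0, 0.69, 0.0, 0.32, 0.0], [0.0, 0.0, 0.0, 0.41, 0.0, 0.54, 0.0], [0.0, 0.0, 0.0, 0.4, 0.0, 0.54, 0.0], [0.0, 0.0, 0.0, 0.16, 0.0, 0.62, 0.0]]
[[0.0, 0.0, 0.0, 0.16, 0.0, 0.63, 0.0], [0.0, 0.0, 0.0, 0.8, 0.0, 0.45, 0.0], [0.0, 0.0, 0.0, 0.6, 0.0, 0.85, 0.0], [0.0, 0.0, 0.0, 0.13, 0.0, 0.8, 0.0]]
```

Request:
carry_out --pt "-0.7 -0.3 -0.7 2.25 -0.4 1.35 0.0" --pt "-0.7 -0.3 -0.7 2.3 -0.4 1.35 0.0" --pt "-0.7 -0.3 -0.7 2.3 -0.35 1.3 0.0" --pt "0.0 0.0 0.0 1.0 0.0 0.35 0.0" --pt "0.0 0.0 0.0 1.0 0.0 0.3 0.0"

```text
t: 12.57
tcp_pos: [0.6989, 0.1077, 0.1346]
orientation: [[0.445, 0.783, -0.435], [0.553, -0.622, -0.555], [-0.705, 0.006, -0.709]]
wrist_force: [0.5, 0.2, 1.0]
finger_gap: -0.005
```

Run:
```python
from plan import *
from go import *
st();clipest(52.7);rows(fold(52.7)[2:])
```

```text
t 12.5667 q [-18.   61.   -4.7  53.   25.8 105.8 -62.4] tcp [0.6989 0.1077 0.1346] F [0.5 0.2 1. ] -0.004514999045598665
up ds,dz mm [11.9 30.3] lat -10.3 ang -1.2 r 32.6
lo ds,dz mm [27.5 14.8] lat -10.8 ang -0.49 r 31.2
mid ds,dz mm [19.7 22.5] lat -10.6 ang -0.85 r 30.0
9
[[-0.3, -0.1, -0.5, 0.67, -0.55, 0.23, 0.0], [-0.3, -0.1, -0.5, 0.68, -0.54, 0.22, 0.0], [0.0, 0.0, 0.0, 0.41, 0.0, 0.54, 0.0], [0.0, 0.0, 0.0, 0.4, 0.0, 0.54, 0.0], [0.0, 0.0, 0.0, 0.16, 0.0, 0.62, 0.0]]
[[0.0, 0.0, 0.0, 0.16, 0.0, 0.63, 0.0], [0.0, 0.0, 0.0, 0.8, 0.0, 0.45, 0.0], [0.0, 0.0, 0.0, 0.6, 0.0, 0.85, 0.0], [0.0, 0.0, 0.0, 0.13, 0.0, 0.8, 0.0]]
```

Request:
carry_out --pt "-0.3 -0.1 -0.5 0.75 -0.55 0.2 0.0" --pt "-0.3 -0.1 -0.5 0.75 -0.55 0.2 0.0" --pt "0.0 0.0 0.0 0.55 0.0 0.4 0.0" --pt "0.0 0.0 0.0 0.55 0.0 0.4 0.0" --pt "0.0 0.0 0.0 0.2 0.0 0.6 0.0"

```text
t: 12.98
tcp_pos: [0.6958, 0.1218, 0.102]
orientation: [[0.43, 0.796, -0.425], [0.563, -0.605, -0.563], [-0.705, 0.003, -0.709]]
wrist_force: [1.1, 0.8, 1.1]
finger_gap: -0.002
```

Run:
```python
from plan import *
from go import *
st();clipest(52.7);rows(fold(52.7)[4:])
```

```text
t 12.9833 q [-19.   63.   -5.1  53.5  25.9 103.8 -63.3] tcp [0.6958 0.1218 0.102 ] F [1.1 0.8 1.1] -0.0024506533832803156
up ds,dz mm [21.2 -2.3] lat 0.3 ang 0.11 r 21.4
lo ds,dz mm [ 36.8 -17.8] lat 0.3 ang 0.45 r 40.9
mid ds,dz mm [ 29.  -10.1] lat 0.3 ang 0.33 r 30.7
5
[[0.1, -0.1, 0.0, -0.23, 0.02, 0.56, 0.0], [0.1, -0.1, 0.0, -0.23, 0.01, 0.56, 0.0], [0.0, 0.0, 0.0, 0.8, 0.0, 0.45, 0.0], [0.0, 0.0, 0.0, 0.6, 0.0, 0.85, 0.0], [0.0, 0.0, 0.0, 0.13, 0.0, 0.8, 0.0]]
```

Same state as for the earlier clips; repeat the moves that worked.

Request:
carry_out --pt "0.0 0.0 0.0 -0.2 0.0 1.0 0.0" --pt "0.0 0.0 0.0 0.7 0.0 0.55 0.0" --pt "0.0 0.0 0.0 0.6 0.0 0.85 0.0" --pt "0.0 0.0 0.0 0.1 0.0 0.7 0.0"

```text
t: 13.32
tcp_pos: [0.6887, 0.1109, 0.0714]
orientation: [[0.434, 0.796, -0.422], [0.564, -0.605, -0.562], [-0.703, 0.005, -0.711]]
wrist_force: [0.5, 0.6, 3.8]
finger_gap: 0.002
```

Run:
```python
from plan import *
from go import *
st();clipest(52.7)
```

```text
t 13.3167 q [-18.4  63.6  -5.1  56.3  26.1 100.2 -64.5] tcp [0.6887 0.1109 0.0714] F [0.5 0.6 3.8] 0.0024306980649609986
up ds,dz mm [  8.3 -32.9] lat -0.6 ang 1.32 r 34.0
lo ds,dz mm [ 24.  -48.4] lat -0.7 ang 1.11 r 54.0
mid ds,dz mm [ 16.2 -40.7] lat -0.7 ang 1.19 r 43.8
```

Request:
carry_out --pt "0.0 0.0 0.0 -0.15 0.0 0.25 0.0" --pt "0.0 0.0 0.0 -0.15 0.0 0.25 0.0" --pt "0.0 0.0 0.0 -0.3 0.0 0.25 0.0" --pt "0.0 0.0 0.0 -0.35 0.0 0.25 0.0"

```text
t: 13.65
tcp_pos: [0.6799, 0.0996, 0.0696]
orientation: [[0.434, 0.796, -0.422], [0.565, -0.605, -0.561], [-0.702, 0.005, -0.712]]
wrist_force: [3.4, 3.6, -0.5]
finger_gap: -0.003
```

Request:
carry_out --pt "0.0 0.0 0.0 -0.35 0.0 0.25 0.0" --pt "0.0 0.0 0.0 -0.4 0.0 0.2 0.0"

```text
t: 13.82
tcp_pos: [0.6747, 0.0928, 0.0717]
orientation: [[0.434, 0.797, -0.421], [0.566, -0.605, -0.561], [-0.701, 0.005, -0.713]]
wrist_force: [0.3, -0.3, -0.2]
finger_gap: 0.003
```

Run:
```python
from plan import *
from go import *
st();clipest(52.7)
s=sensors.state();p0=np.array(s['tcp_pos']);R0=np.array(s['orientation']);p1=p0-.06*R0[:,2]
rows([(p1,R0,30),(p1+[0,0,.12],R0,40),(np.r_[.52,-.2,.35],R0@Ro.from_rotvec([0,0,0]).as_matrix(),40)])
```

```text
t 13.8167 q [-17.4  61.3  -5.1  61.   26.3  97.6 -64.8] tcp [0.6747 0.0928 0.0717] F [ 0.3 -0.3 -0.2] 0.002896561890456011
up ds,dz mm [-14.6 -32.7] lat -0.5 ang 1.99 r 35.8
lo ds,dz mm [  1.1 -48.2] lat -0.6 ang 1.55 r 48.2
mid ds,dz mm [ -6.7 -40.4] lat -0.6 ang 1.74 r 41.0
15
[[0.0, 0.0, 0.0, 0.0, 0.0, -3.0, 0.0], [0.0, 0.0, 0.0, 0.0, 0.0, -3.0, 0.0], [0.0, 0.0, 0.0, -2.8, 0.02, -2.85, 0.0], [0.0, 0.0, 0.0, -2.81, 0.02, -2.85, 0.0], [0.0, 0.0, 0.0, -2.8, 0.02, -2.86, 0.0]]
[[0.0, 0.0, 0.0, -3.44, 0.55, 1.76, 0.0], [0.0, 0.0, 0.0, -3.44, 0.55, 1.76, 0.0], [0.0, 0.0, 0.0, -3.44, 0.54, 1.76, 0.0], [0.0, 0.0, 0.0, -3.44, 0.55, 1.76, 0.0], [0.0, 0.0, 0.0, -3.44, 0.54, 1.77, 0.0]]
[[0.0, 0.0, 0.0, -3.44, 0.55, 1.76, 0.0], [0.0, 0.0, 0.0, -3.43, 0.54, 1.77, 0.0], [0.0, 0.0, 0.0, -3.44, 0.55, 1.76, 0.0], [0.0, 0.0, 0.0, -3.43, 0.54, 1.77, 0.0], [0.0, 0.0, 0.0, -3.44, 0.55, 1.76, 0.0]]
```

Request:
carry_out --pt "0.0 0.0 0.0 0.0 0.0 -3.0 0.0" --pt "0.0 0.0 0.0 0.0 0.0 -3.0 0.0" --pt "0.0 0.0 0.0 -2.8 0.0 -2.85 0.0" --pt "0.0 0.0 0.0 -2.8 0.0 -2.85 0.0" --pt "0.0 0.0 0.0 -2.8 0.0 -2.85 0.0"

```text
t: 14.23
tcp_pos: [0.6961, 0.1238, 0.2294]
orientation: [[0.421, 0.795, -0.437], [0.559, -0.607, -0.565], [-0.714, -0.006, -0.7]]
wrist_force: [0.1, 0.4, 0.1]
finger_gap: -0.0
```

Request:
carry_out --pt "0.0 -5.0 0.0 -3.3 0.5 0.5 0.0" --pt "0.0 -5.0 0.0 -3.3 0.5 0.5 0.0" --pt "0.0 -5.0 0.0 -3.3 0.5 0.3 0.0" --pt "0.0 -5.0 0.0 -3.3 0.5 0.2 0.0" --pt "0.0 -5.0 0.0 -3.3 0.5 0.1 0.0"

```text
t: 14.65
tcp_pos: [0.6749, 0.0687, 0.2621]
orientation: [[0.315, 0.792, -0.524], [0.445, -0.61, -0.655], [-0.839, -0.027, -0.544]]
wrist_force: [0.9, 0.2, -1.8]
finger_gap: 0.002
```

Request:
carry_out --pt "0.0 0.0 0.0 -3.4 0.5 0.0 0.0" --pt "0.0 0.0 0.0 -3.4 0.5 0.0 0.0" --pt "0.0 0.0 0.0 -3.4 0.5 0.0 0.0" --pt "0.0 0.0 0.0 -3.4 0.5 0.0 0.0" --pt "0.0 0.0 0.0 -3.4 0.5 0.0 0.0"

```text
t: 15.07
tcp_pos: [0.6392, -0.023, 0.3974]
orientation: [[0.295, 0.791, -0.536], [0.437, -0.61, -0.661], [-0.85, -0.039, -0.526]]
wrist_force: [1.8, 0.4, 0.3]
finger_gap: 0.002
```

Run:
```python
from plan import *
st()
ims={n:capture(n) for n in('top','scene')}
a=cv2.resize(ims['top'][120:270,190:350],None,fx=2.5,fy=2.5,interpolation=2);b=cv2.resize(ims['scene'][120:270,220:380],None,fx=2.5,fy=2.5,interpolation=2)
o=np.hstack([a,b]);cv2.imwrite('pics/f1.png',o[:,:,::-1])
for n in ims:
    for l,z in(('mug',0),('remote',0),('dish',0)):
        for d in spotter.landmark_of(n,l)[:1]: print(n,l,round(d['p'],2),np.array(d['centre']),atz(n,d['centre'],z)[:2])
for az in(52.7,142.7,232.7,322.7):
    oo=frame(az,45)[0];H=C+[0,0,.1]+.082*oo
    print(az,[np.round((proj(n,H+.044*(np.cos(2.13)*oo-np.sin(2.13)*K))[0]-c)*2.5+[f,0]) for n,c,f in(('top',[190,120],0),('scene',[220,120],400))])
```

```text
t 15.0667 q [-35.4  51.8  47.9  58.4  14.2 114.6 -23.8] tcp [ 0.6392 -0.023   0.3974] F [1.8 0.4 0.3] 0.0015022108086537413
top mug 0.67 [431.  294.3] [ 0.42925819 -0.39591601]
top remote 0.34 [270.3 199.9] [0.6225522  0.02019726]
top dish 0.5 [431.1 297.3] [ 0.42205754 -0.3964726 ]
scene mug 0.61 [170.8 289.7] [ 0.41587715 -0.39287546]
scene remote 0.7 [302.9 149.9] [0.44128577 0.38324606]
scene dish 0.55 [350.2 168.5] [0.65065133 0.37122879]
52.7 [array([152., 145.]), array([649., 213.])]
142.7 [array([153., 228.]), array([589., 196.])]
232.7 [array([240., 225.]), array([566., 238.])]
322.7 [array([237., 142.]), array([628., 257.])]
```

View pics/f1.png

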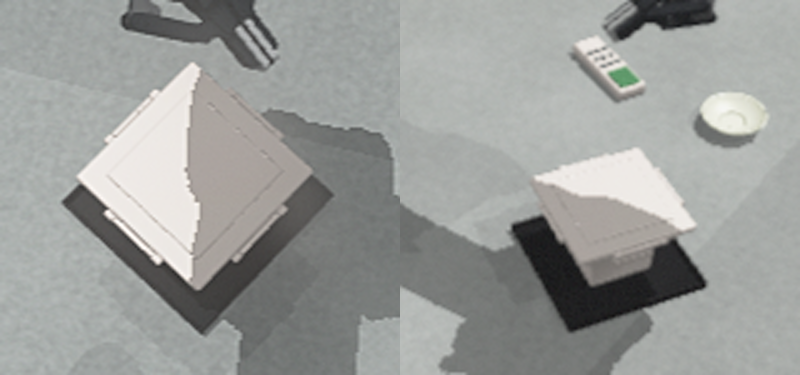

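Request:
carry_out --pt "0.0 5.0 0.0 0.0 0.0 -1.0 0.0" --pt "0.0 5.0 0.0 0.0 0.0 -1.0 0.0" --pt "0.0 5.0 0.0 0.0 0.0 -1.0 0.0" --pt "0.0 5.0 0.0 0.0 0.0 0.0 0.0" --pt "0.0 0.0 0.0 0.0 0.0 0.0 0.0"

```text
t: 15.88
tcp_pos: [0.6571, 0.0018, 0.4079]
orientation: [[0.458, 0.794, -0.401], [0.644, -0.607, -0.465], [-0.613, -0.045, -0.789]]
wrist_force: [-0.8, -0.9, 1.6]
finger_gap: -0.002
```

Run:
```python
from plan import *
st();im=capture('scene')
cv2.imwrite('pics/f2.png',cv2.resize(im[140:260,250:370],None,fx=5,fy=5,interpolation=2)[:,:,::-1])
```

```text
t 15.8833 q [-32.8  44.9  45.   56.9   1.5 110.3 -27.8] tcp [0.6571 0.0018 0.4079] F [-0.8 -0.9  1.6] -0.00228163251336896
```

View pics/f2.png

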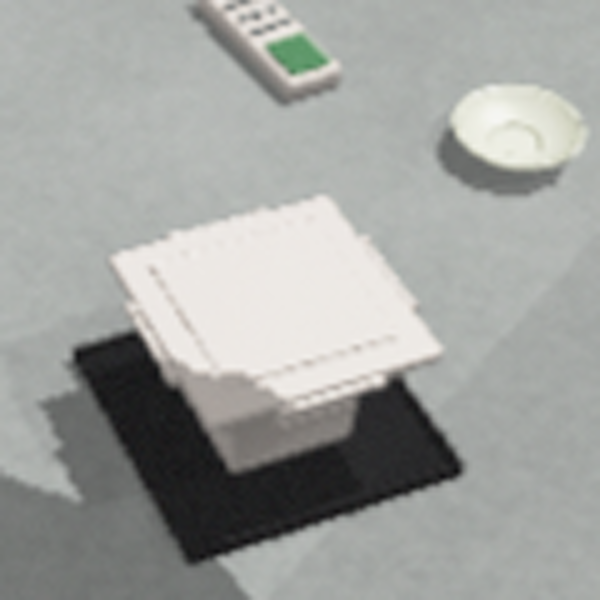

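The picture shows no clip sticking out or hanging: only hinge lines show along the lid edges, at about (150,350), (340,392) and (385,265). The remote control and the dish haven't moved.

```bash
python3 -c "
from station import workorder;print(workorder.close_job())"
```

```text
the job is handed in; nothing more can be done
None
```

I folded all four clips down, pressed each past its catch and handed the job in at about 16 s; my checks point to all four being fully home.

- **How:** I pressed each clip with the closed fingertips, the tool tilted 45°. Forces read at the catch were only about 5–8 N.
- **Snap:** On every clip the force fell to zero while the fingertip stood at about 2.0–2.05 rad, so the clip had snapped away ahead of it. I pushed the first clip on to its stop to confirm. That read about 33 N, under the limit but more than the clip needed, so I did not repeat it on the others.
- **Pictures:** The last ones show no clip sticking out or hanging below the lid. The clip on the far side (towards the dish) is hidden by the lid, so for that one I rely on the force drop alone.
- **Other things:** The spotter put the mug within about 5 mm of its first position from both cameras. The remote control and dish matched to 11–17 mm from the scene camera and looked unmoved. The top-camera hits on the remote and dish were wrong: they landed on the tub and on the mug.

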